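# Damp-survey kit back into its foam drawer

### The job

Put the damp meter and the paint scraper back into their own cut-outs in the foam of the open drawer, in whichever order you like, each the way round that its outline fits, and press both fully home with the drawer still open. Then push the drawer completely shut. The damp meter is delicate, so grip and press it gently, and leave the jar, the spray can and the paint tin where they stand.

Things in the scene. Friction and masses are not known exactly. Their poses are not given: they have to be found in the camera images.
- meter_center (a point): Centre, half-way up, of the loose damp meter: 160 mm long, 34 mm tall, about 220 g, lying flat, display up. x axis along it to the head end, z up. Orange body 44 mm wide from x = -80 to +28 mm, dark display head 62 mm wide to x = +60, grey nose 36 mm wide to x = +80. Flat top, upright sides; grip across the orange body.
- meter: The damp meter itself, origin at the centre of its underside, axes as above. Delicate: the gripper's total contact force on it (both fingers' forces added, so twice the grip; pressing counts too) must never exceed 80 N.
- scraper_center (a point): Centre, half-way up, of the loose paint scraper: 185 mm long, 30 mm tall, about 180 g, lying flat. x axis along it to the blade, z up. Blue handle 30 mm wide and tall from x = -92.5 to +22.5 mm; steel blade 68 mm wide, 4 mm thick, on to x = +92.5, level with the handle's underside. Grip across the handle (upright sides).
- meter_pocket_floor (a point): On the floor of the meter's cut-out (yellow floor, dark foam), in the drawer's half nearest the robot: the meter's outline plus 1.5 mm on each side and 3 mm at ends, 18 mm deep, bevelled mouth. x to the head end, z up. With the meter home its underside centre is at this point, its centre 17 mm above, its top 16 mm proud of the foam.
- scraper_pocket_floor (a point): The same for the scraper's cut-out, in the drawer's far half, pointing the opposite way (x to the blade end, z up): outline plus 1.5 mm on each side and 3 mm at ends, 18 mm deep, bevelled mouth. With the scraper home its underside centre is at this point, its centre 15 mm above, the handle's top 12 mm proud of the foam.
- meter_pocket_lips (a point): Midway between the two springy lips of the meter's cut-out, 12 mm above its floor, same axes. Springy foam lips on both long sides of each cut-out (meter: x = -32 to +22 mm, scraper: -35 to +19) hold up a tool that is only laid in; a push of 5 to 16 N down midway (x = -5, scraper -8 mm) snaps it home.
- drawer (a joint): How far the chest's drawer has been pushed in, in m: 0 = fully out, 0.25 = shut; it starts 0 to 0.018 m in. Slides with about 4 N of friction, stays where it is left, no latch.
- drawer_front (a point): Middle of the aluminium pull strip along the top of the drawer's front, on its face to the robot, 57 mm above the bench. x: the way the drawer shuts (away from the robot), y along the front. The front is 282 mm wide, 10 to 62 mm above the bench; the strip is 200 mm wide, 10 mm tall and stands out 8 mm. Push here or on the front below.
- chest_front (a point): Middle of the top front edge of the fixed green tool chest, 74 mm above the bench. x: away from the robot, y: along the edge. The chest is 280 mm deep, 300 mm wide; its open drawer reaches out to -x, foam top 38 mm, cut-out floors 20 mm above the bench. A yellow tape measure fixed in the foam, 99 to 157 mm along +x of the meter cut-out's point, stands 10 mm proud.
- jar: Bystander: preserving jar, 84 mm wide, 120 mm tall, origin under its centre. Leave alone.
- spray: Bystander: yellow and white spray can, 66 mm wide, 190 mm tall, origin under its centre. Leave alone.
- paint_tin: Bystander: dark blue and white paint tin, 108 mm wide, 104 mm tall, origin under its centre. Leave alone.
Mind the look-alikes: they are no part of the job. Leave any yellow look-alike of the meter alone.

How it is judged:
On the way:
1. both tools are pressed home in their own cut-outs while the drawer is still at least 150 mm out (z of meter_center in the frame of meter_pocket_floor below 0.02 m and x of meter_center in the frame of meter_pocket_floor between -0.004 and 0.004 m and y of meter_center in the frame of meter_pocket_floor between -0.004 and 0.004 m and angle between the x axis of meter_center and the x axis of meter_pocket_floor, either way round below 0.06 rad and angle between each of meter_center, scraper_center's own z axis and vertical below 0.05 rad and z of scraper_center in the frame of scraper_pocket_floor below 0.018 m and x of scraper_center in the frame of scraper_pocket_floor between -0.004 and 0.004 m and y of scraper_center in the frame of scraper_pocket_floor between -0.004 and 0.004 m and angle between the x axis of scraper_center and the x axis of scraper_pocket_floor, either way round below 0.06 rad and value of joint drawer below 0.1 m), for 0.2 s.
At the end, for the whole second after the job is handed in: The drawer is shut (less than 8 mm out) and at rest, and in it both tools lie home in their own cut-outs: undersides within 3 mm of the floor, within 4 mm of the cut-out's centre along and across, turned by less than 0.06 rad and level within 0.05 rad (z of meter_center in the frame of meter_pocket_floor below 0.02 m and x of meter_center in the frame of meter_pocket_floor between -0.004 and 0.004 m and y of meter_center in the frame of meter_pocket_floor between -0.004 and 0.004 m and angle between the x axis of meter_center and the x axis of meter_pocket_floor, either way round below 0.06 rad and angle between each of meter_center, scraper_center's own z axis and vertical below 0.05 rad and z of scraper_center in the frame of scraper_pocket_floor below 0.018 m and x of scraper_center in the frame of scraper_pocket_floor between -0.004 and 0.004 m and y of scraper_center in the frame of scraper_pocket_floor between -0.004 and 0.004 m and angle between the x axis of scraper_center and the x axis of scraper_pocket_floor, either way round below 0.06 rad and value of joint drawer above 0.242 m and velocity of joint drawer below 0.01 m/s); the robot touches nothing.
It fails at once if the gripper's total contact force on the damp meter exceeds 80 N (contact force between the fingers and meter above 80 N).
It fails at once if the jar is shifted by more than 40 mm or tipped (distance of jar from where it was at the start of the episode above 0.04 m or angle between jar's own z axis and vertical above 0.4 rad).
It fails at once if the spray is shifted by more than 40 mm or tipped (distance of spray from where it was at the start of the episode above 0.04 m or angle between spray's own z axis and vertical above 0.4 rad).
It fails at once if the paint tin is shifted by more than 40 mm or tipped (distance of paint_tin from where it was at the start of the episode above 0.04 m or angle between paint_tin's own z axis and vertical above 0.4 rad).
It also fails if it takes over 72 s, if anything falls off the work surface, if the arm or the gripper's body presses on something with over 40 N, if the wrist force passes 120 N, or if a joint passes its speed limit or range.

### The arm

A 6-joint arm with a two-finger parallel gripper is mounted at the origin on the work surface. World frame = base frame: x ahead of the robot, y to its left, z up, the work surface at z = 0. Lengths are in m, angles in rad, forces in N, time in s.
With the tool pointing down it reaches from about 0.375 to 0.925 m from the base axis. Payload 5.7 kg.
Tool frame: the origin (TCP) lies on the centre line of the jaws, within the pads' length; the fingertips stand 8 mm ahead of it and the grasp point (between the pads) lies 11 mm behind it; z points along the fingers, y is the line along which they close (so a half turn about z gives the same grasp; the last joint's range is limited). The gripper opens to 88 mm and grips with 3 to 60 N. Pads are 20 mm wide; open, the fingers measure 115 mm over their backs; the gripper's body (75 mm by 178 mm) begins 61 mm behind the grasp point.
Start: joints at [-1.291, 0.359, 1.51, -0, 1.272, -0.115], TCP at [0.231, -0.554, 0.231] pointing down, gripper open.
Joint ranges: [-2.97, 2.97], [-1.01, 2.36], [0.21, 2.38], [-0.96, 4.11], [0.2, 2.71], [-2.98, 2.98]. Speed limits (rad/s): [2.39, 2.39, 3.14, 3.14, 3.14, 3.14].

### API

Orientations are given as [roll, pitch, yaw] about the fixed x, y, z axes, in that order (R = Rz(yaw) Ry(pitch) Rx(roll)).
In Python, from station import * gives the robot as it stands.
- The arm moves only by the tool apply_moves, never from a script. Its argument "targets" is a list that holds one entry, the list of rows, each a list of 7 numbers: the finger opening in m, from 0 to 0.0878, then the shift along the world's x, y, z in m, then the turn, a rotation vector about the world's x, y, z in rad. A call has exactly 10 rows; each row is the pose to reach, as a shift and turn from the pose commanded when the call began; what a row does not reach only later rows make up. A row lasts 1/12 s, in which the tool goes at most 41.7 mm and 7.16 degrees, less where a joint would pass 70% of its speed; a pose out of reach is approached as far as the arm can. A call with a gripper value outside its range is refused whole. The fingers move at their own pace and stop on an object; "force" is the grip in N (left out, the last holds). Time passes only in rows, so rows that repeat a pose let the fingers close, or fill a call up. It gives the time, the measured TCP pose, the force, the opening and the grip force at its end, in the units of the state.
- state(): the state, without advancing time (a new reading comes with each control period).
- camera(name): name is "scene" or "top" or "wrist"; returns the picture (480x640x3 uint8, red, green, blue); there is no depth.
- calibration(name): a dict with "mtx" (3x3 intrinsics, pixels), "cam_to_world" (4x4, takes a point from camera to world coordinates); the wrist camera has in their place "T_tool_cam" (4x4, takes a point from camera to tool coordinates, whose origin is the TCP and whose axes are the flange's). Camera axes: x right, y down, z forward; pixel columns grow to the right and rows downward; lengths in m; the calibration is good to about 2 mm. A picture is of the moment at which its call begins: read the wrist's pose just before it. calibration takes no time and is no camera call.
- hand_in(): hands the job in; it is judged then, once.
The state is a dict: "time_s": time; "joint_pos": joint angles; "joint_vel": joint speeds; "joint_efforts": joint torques, N m; "tcp_pos": TCP position; "tcp_rot": TCP orientation; "ft_force": force on the tool from outside, world axes, zero at the start; "ft_torque": the same for the moment, N m; "width": finger opening in m; "grasp_force": force on a finger pad.
Only numpy, scipy, OpenCV 4.12 (cv2) and the standard library are available. Lean on these libraries where they do the work, as an engineer would, in place of code of your own. Each camera call takes 0.05 s, during which the arm holds its last target. There are 200 camera calls.

## Working session

There is one attempt and no reset: what is moved stays moved. The work goes in short steps, Python scripts to look and compute and a tool call to move; the robot and the scene stay as the last step left them, time stands still between calls to the robot, and variables do not carry over. Pictures are saved under pics/ and viewed, at most 10 in all, crops included, and the job is handed in when it is done.

Besides the shell and the picture viewer there is one more tool, called after ">>>" by a JSON object that holds its "name" and its "arguments", one argument or row to a line. apply_moves: Moves the arm, as the interface text tells. Its arguments: {"type":"object","properties":{"targets":{"type":"array"},"force":{"type":"number"}},"required":["targets"]}

```bash
mkdir -p pics; ls
python3 - <<'E'
from station import *
import cv2
for n in ("scene","top"):
    cv2.imwrite(f"pics/{n}0.png",camera(n)[:,:,::-1])
    c=calibration(n);print(n,c)
print(calibration("wrist"));print(state())
E
```

```text
pics
scene {'mtx': array([[496.22058784,   0.        , 316.12172012],
       [  0.        , 496.22058784, 238.35130796],
       [  0.        ,   0.        ,   1.        ]]), 'cam_to_world': array([[ 0.83657753,  0.43862322, -0.32824947,  0.91165317],
       [ 0.54776041, -0.68042763,  0.48680259, -0.53503028],
       [-0.00982709, -0.58705017, -0.8094909 ,  1.12562449],
       [ 0.        ,  0.        ,  0.        ,  1.        ]])}
top {'mtx': array([[540.57834194,   0.        , 319.78094814],
       [  0.        , 540.57834194, 245.51774875],
       [  0.        ,   0.        ,   1.        ]]), 'cam_to_world': array([[ 0.00808889, -0.99158998,  0.12916607,  0.24451275],
       [-0.99978755, -0.01046863, -0.01775557,  0.12294189],
       [ 0.01895844, -0.12899501, -0.991464  ,  1.6003618 ],
       [ 0.        ,  0.        ,  0.        ,  1.        ]])}
{'mtx': array([[355.6515568 ,   0.        , 317.75494976],
       [  0.        , 355.6515568 , 235.33888996],
       [  0.        ,   0.        ,   1.        ]]), 'T_tool_cam': array([[ 1.03820251e-03, -9.62576898e-01, -2.71006711e-01,
[... 297 characters left out ...]
1, 'joint_pos': array([-1.29110100e+00,  3.59365843e-01,  1.51130159e+00, -5.79874671e-06,
        1.27247261e+00, -1.15100566e-01]), 'joint_vel': array([ 2.02928431e-03, -3.80348887e-05, -2.36181680e-03, -8.31636008e-04,
        7.68778806e-04,  1.41563655e-03]), 'joint_efforts': array([-2.84277382e-05, -5.16357994e+01, -2.71406651e+01,  6.77168998e-02,
        2.76113162e-02, -2.72601670e-05]), 'tcp_pos': array([ 0.23059971, -0.55328196,  0.2299422 ]), 'tcp_rot': array([-3.14005486e+00, -1.72209313e-04,  3.94797466e-01]), 'ft_force': array([-0.21166694, -0.07371444, -0.5266743 ]), 'ft_torque': array([ 0.03947809, -0.02686438,  0.03835819]), 'grasp_force': 0.0, 'width': 0.08811033956636874}
```

View pics/scene0.png

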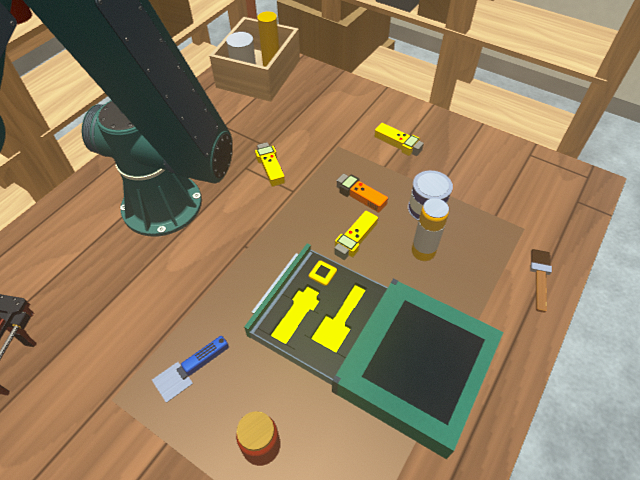

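View pics/top0.png

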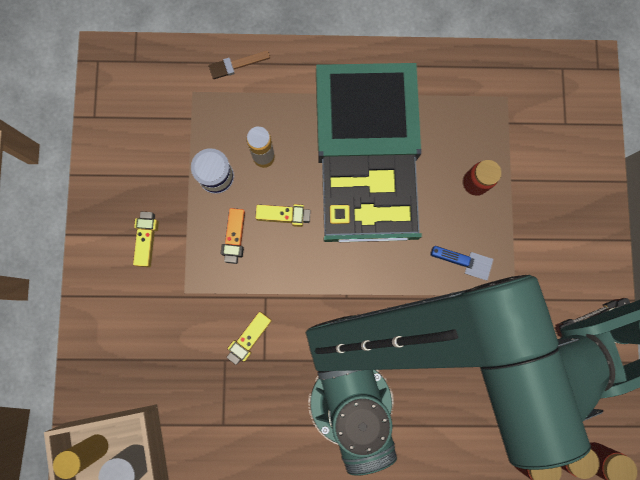

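The scene image shows the orange meter at about (360,190), and the scraper at (195,365) with its blade towards the jar. In the top view the meter is at (234,235) with its head towards the robot, and the scraper is at (462,262) with its blade towards -y. The meter cut-out is at (385,213) with its head towards +y. The scraper cut-out is at (365,181) with its blade towards -y.

```bash
cat > h.py <<'E'
from station import *
import numpy as np, cv2
from scipy.spatial.transform import Rotation as R
def ray(name,uv,z,st=None):
    c=calibration(name);K=c["mtx"]
    if name=="wrist":
        T=np.eye(4);T[:3,:3]=R.from_euler("xyz",st["tcp_rot"]).as_matrix();T[:3,3]=st["tcp_pos"];T=T@c["T_tool_cam"]
    else: T=c["cam_to_world"]
    uv=np.atleast_2d(np.array(uv,float));d=np.c_[uv,np.ones(len(uv))]@np.linalg.inv(K).T@T[:3,:3].T
    o=T[:3,3];return o+d*((z-o[2])/d[:,2])[:,None]
def blobs(img,lo,hi,amin=60):
    m=cv2.inRange(cv2.cvtColor(img,cv2.COLOR_RGB2HSV),lo,hi)
    cs,_=cv2.findContours(m,cv2.RETR_EXTERNAL,cv2.CHAIN_APPROX_NONE)
    return [c[:,0] for c in cs if cv2.contourArea(c)>amin]
E
python3 - <<'E'
from h import *
im=camera("top")
def rep(n,lo,hi,z,a=60):
    for c in blobs(im,lo,hi,a):
        p=ray("top",c,z)[:,:2]
        (x,y),(w,h),t=cv2.minAreaRect((p*1000).astype(np.float32))
        print(n,c.mean(0).round(),[round(v) for v in(x,y,w,h,t)])
rep("orange",(8,150,100),(16,255,255),.034)
rep("yellow",(24,120,100),(34,255,255),.02)
rep("blue",(105,120,60),(125,255,255),.03)
for n,uv,z in [("chestL",(319,156),.074),("chestR",(420,156),.074),("frontL",(324,238),.062),("frontR",(419,236),.062),("spray",(259,139),.19),("tin",(211,166),.104),("jar",(488,172),.12),("bladeR",(491,265),.002)]:
    print(n,ray("top",uv,z).round(3))
E
```

```text
orange [235. 226.] [503, 344, 46, 107, 84]
yellow [254. 331.] [201, 284, 43, 106, 54]
yellow [142. 247.] [442, 614, 43, 109, 86]
yellow [339. 213.] [547, 37, 51, 57, 1]
yellow [274. 213.] [548, 231, 45, 107, 1]
yellow [382. 214.] [547, -91, 60, 165, 1]
yellow [365. 181.] [649, -32, 65, 190, 1]
blue [451. 256.] [422, -290, 115, 32, 73]
chestL [[0.706 0.1   0.074]]
chestR [[ 0.71  -0.195  0.074]]
frontL [[0.467 0.083 0.062]]
frontR [[ 0.476 -0.191  0.062]]
spray [[0.716 0.264 0.19 ]]
tin [[0.664 0.406 0.104]]
jar [[ 0.652 -0.378  0.12 ]]
bladeR [[ 0.399 -0.418  0.002]]
```

>>> {"name": "apply_moves", "arguments": {
  "targets": [
    [[0.087, 0.183, 0.237, -0.09, 0, 0, 0.88], [0.087, 0.183, 0.237, -0.09, 0, 0, 0.88], [0.087, 0.183, 0.237, -0.09, 0, 0, 0.88], [0.087, 0.183, 0.237, -0.09, 0, 0, 0.88], [0.087, 0.183, 0.237, -0.09, 0, 0, 0.88], [0.087, 0.183, 0.237, -0.09, 0, 0, 0.88], [0.087, 0.183, 0.237, -0.09, 0, 0, 0.88], [0.087, 0.183, 0.237, -0.09, 0, 0, 0.88], [0.06, 0.183, 0.237, -0.09, 0, 0, 0.88], [0.06, 0.183, 0.237, -0.09, 0, 0, 0.88]]
  ],
  "force": 40
}}

```text
time_s: 0.98
tcp_pos: [0.4139, -0.3158, 0.1402]
tcp_rot: [-3.14, -0.0, 1.277]
ft_force: [0.4, -0.3, 0.5]
width: 0.0771
grasp_force: 0.0
```

```bash
cat >> h.py <<'E'
def rect(im,st,n,lo,hi,z,a=300):
    for c in blobs(im,lo,hi,a):
        p=ray("wrist",c,z,st)[:,:2]
        (x,y),(w,h),t=cv2.minAreaRect((p*1000).astype(np.float32))
        print(n,c.mean(0).round(),[round(v,1) for v in(x,y,w,h,t)])
def look(f):
    st=state();im=camera("wrist");cv2.imwrite("pics/"+f,im[:,:,::-1])
    print(st["tcp_pos"].round(4),st["tcp_rot"].round(4),st["joint_pos"].round(2),round(st["width"],4));return st,im
E
python3 - <<'E'
from h import *
st,im=look("w1.png")
rect(im,st,"blue",(105,120,40),(125,255,255),.03)
E
```

```text
[ 0.4139 -0.3158  0.1402] [-3.1403e+00 -2.0000e-04  1.2772e+00] [-0.78  0.35  1.78 -0.    1.01 -0.49] 0.0771
blue [324. 199.] [426.9, -295.0, 113.4, 28.8, 72.7]
```

View pics/w1.png

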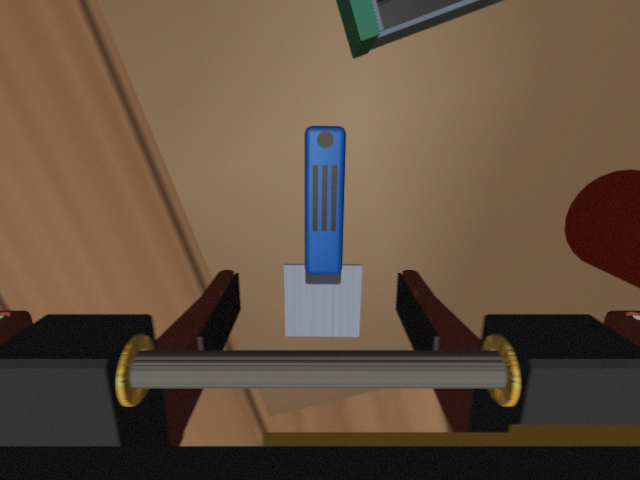

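The wrist view shows the scraper with its handle running from (325,127) to (325,275) and its blade corners at (284,265), (362,265), (285,337) and (360,337). Both agree with the given sizes.

Run:
```python
from h import *
st=state()
p=ray("wrist",[(284,265),(362,265),(285,337),(360,337)],.004,st)*1000
print(p.round(1),p.mean(0).round(1),np.linalg.norm(p[0]-p[1]),np.linalg.norm(p[2]-p[0]))
d=np.array([426.9,-295])-p.mean(0)[:2];print(np.linalg.norm(d),np.degrees(np.arctan2(d[1],d[0])))
h=ray("wrist",[(325,126),(324,275)],.03,st)*1000;print(h.round(1))
```

```text
[[ 377.  -342.9    4. ]
 [ 442.3 -362.7    4. ]
 [ 355.5 -410.8    4. ]
 [ 422.2 -431.     4. ]] [ 399.2 -386.8    4. ] 68.23052869305906 71.23072626148155
95.9125495237801 73.23595326352591
[[ 443.7 -242.2   30. ]
 [ 410.4 -351.7   30. ]]
```

>>> {"name": "apply_moves", "arguments": {
  "targets": [
    [[0.06, 0.005, -0.007, -0.03, 0, 0, 0], [0.06, 0.005, -0.007, -0.06, 0, 0, 0], [0.06, 0.005, -0.007, -0.09, 0, 0, 0], [0.06, 0.005, -0.007, -0.11, 0, 0, 0], [0.06, 0.005, -0.007, -0.123, 0, 0, 0], [0.06, 0.005, -0.007, -0.123, 0, 0, 0], [0.02, 0.005, -0.007, -0.123, 0, 0, 0], [0.02, 0.005, -0.007, -0.123, 0, 0, 0], [0.02, 0.005, -0.007, -0.123, 0, 0, 0], [0.02, 0.005, -0.007, -0.123, 0, 0, 0]]
  ],
  "force": 40
}}

```text
time_s: 1.87
tcp_pos: [0.4193, -0.3248, 0.0189]
tcp_rot: [3.14, 0.001, 1.274]
ft_force: [-1.8, -0.1, 1.5]
width: 0.0365
grasp_force: 1.0
```

>>> {"name": "apply_moves", "arguments": {
  "targets": [
    [[0.02, 0.005, -0.007, -0.0, 0, 0, 0], [0.02, 0, 0, 0.0, 0, 0, 0], [0.02, 0, 0, 0, 0, 0, 0], [0.02, 0, 0, 0, 0, 0, 0], [0.02, 0, 0, 0.04, 0, 0, 0], [0.02, 0, 0, 0.08, 0, 0, 0], [0.02, 0, 0, 0.12, 0, 0, 0], [0.02, 0.02, 0.03, 0.15, 0, 0, 0.1], [0.02, 0.03, 0.065, 0.165, 0, 0, 0.2], [0.02, 0.04, 0.1, 0.18, 0, 0, 0.3]]
  ]
}}

```text
time_s: 2.7
tcp_pos: [0.4593, -0.2236, 0.1992]
tcp_rot: [3.14, 0.001, 1.578]
ft_force: [1.3, -0.1, -2.2]
width: 0.03
grasp_force: 40.0
```

>>> {"name": "apply_moves", "arguments": {
  "targets": [
    [[0.02, 0.01, 0.04, 0.01, 0, 0, 0.01], [0.02, 0.02, 0.08, 0.02, 0, 0, 0.01], [0.02, 0.02, 0.12, 0.02, 0, 0, 0.01], [0.02, 0.02, 0.16, 0.02, 0, 0, 0.01], [0.02, 0.02, 0.16, 0.02, 0, 0, 0.01], [0.02, 0.02, 0.16, 0.02, 0, 0, 0.01], [0.02, 0.02, 0.16, 0.02, 0, 0, 0.01], [0.02, 0.02, 0.16, 0.02, 0, 0, 0.01], [0.02, 0.02, 0.16, 0.02, 0, 0, 0.01], [0.02, 0.02, 0.16, 0.02, 0, 0, 0.01]]
  ]
}}

```text
time_s: 3.53
tcp_pos: [0.4787, -0.0654, 0.2173]
tcp_rot: [-3.141, 0.0, 1.583]
ft_force: [0.3, 0.7, -2.2]
width: 0.0298
grasp_force: 40.0
```

Run:
```python
from h import *
st,im=look("w2.png")
rect(im,st,"yellow",(22,120,80),(34,255,255),.02)
rect(im,st,"blue(held)",(105,120,40),(125,255,255),st["tcp_pos"][2]-.017+.03)
```

```text
[ 0.4787 -0.0654  0.2173] [-3.1411e+00  1.0000e-04  1.5827e+00] [-0.28  0.2   1.77 -0.    1.17 -0.29] 0.0298
yellow [388. 225.] [551.5, -93.1, 64.4, 166.4, 2.4]
yellow [491. 182.] [651.6, -33.8, 66.9, 192.9, 2.1]
yellow [394. 102.] [549.7, 37.4, 60.5, 62.2, 2.5]
blue(held) [318. 223.] [479.6, -32.0, 29.2, 109.0, 1.0]
```

View pics/w2.png

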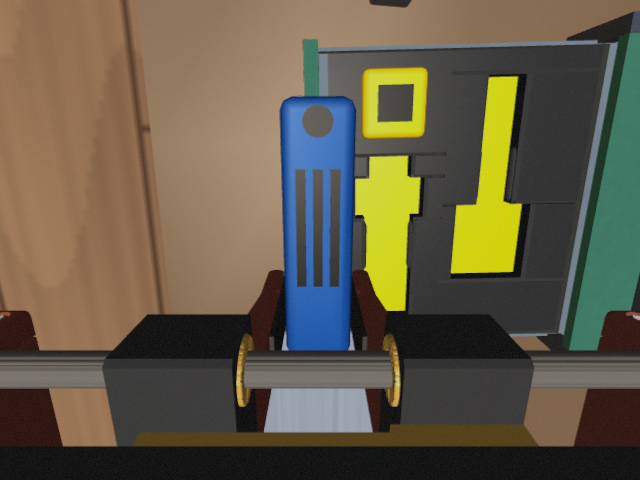

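The view shows the scraper held straight, with its handle at columns 281-355. The meter cut-out is around (388,225) and the scraper cut-out around (491,182). Walls hide the left edges of both floors, so I measure from the visible right and bottom edges.

Run:
```python
from h import *
im=cv2.cvtColor(cv2.imread("pics/w2.png"),cv2.COLOR_BGR2RGB);st=state()
hsv=cv2.inRange(cv2.cvtColor(im,cv2.COLOR_RGB2HSV),(22,120,80),(34,255,255))
def edges(rows,c0,c1):
    for v in rows:
        u=np.where(hsv[v,c0:c1])[0]+c0
        p=ray("wrist",[(u[0]-.5,v),(u[-1]+.5,v)],.02,st)*1000
        print(v,u[0],u[-1],p[:,:2].round(1).tolist())
print("scr");edges([80,95,110,130,150,180,196,208,220,240,260,270],445,540)
print("met");edges([158,165,172,180,190,200,210,225,260,300],357,445)
for u in (465,480,500,510,495,380,395,375,400):
    v=np.where(hsv[:,u])[0]; v=v[v>145] if u<440 else v
    print(u,v[0],v[-1],(ray("wrist",[(u,v[0]-.5),(u,v[-1]+.5)],.02,st)*1000)[:,:2].round(1).tolist())
```

```text
scr
80 488 517 [[634.7, 58.9], [662.3, 59.3]]
95 487 515 [[635.7, 46.1], [662.6, 46.4]]
110 485 514 [[635.7, 32.9], [663.8, 33.3]]
130 483 511 [[636.3, 14.9], [663.9, 15.3]]
150 481 509 [[636.9, -3.6], [665.0, -3.2]]
180 479 505 [[638.9, -32.4], [665.7, -32.1]]
196 477 503 [[639.1, -48.4], [666.2, -48.0]]
208 456 521 [[619.5, -60.8], [686.3, -60.0]]
220 455 519 [[620.0, -73.3], [686.3, -72.4]]
240 453 517 [[620.4, -94.6], [687.8, -93.7]]
260 452 514 [[621.9, -116.5], [688.3, -115.7]]
270 451 513 [[622.2, -127.8], [689.1, -126.9]]
met
158 369 407 [[529.1, -12.6], [567.0, -12.1]]
165 369 407 [[529.4, -19.3], [567.5, -18.8]]
172 369 407 [[529.8, -26.0], [568.1, -25.5]]
180 357 420 [[518.3, -34.0], [581.6, -33.2]]
190 357 419 [[518.8, -43.9], [581.5, -43.1]]
200 357 419 [[519.2, -54.0], [582.4, -53.1]]
210 357 418 [[519.6, -64.2], [582.3, -63.4]]
225 366 408 [[529.5, -79.7], [573.5, -79.1]]
260 366 406 [[531.4, -117.6], [574.6, -117.1]]
300 379 405 [[547.8, -163.6], [577.2, -163.2]]
465 205 272 [[628.7, -57.1], [637.9, -130.4]]
480 165 272 [[638.4, -17.4], [653.9, -130.2]]
500 76 272 [[645.6, 62.9], [675.2, -129.9]]
510 76 271 [[654.8, 63.0], [685.7, -128.7]]
495 76 272 [[641.1, 62.8], [669.9, -130.0]]
380 156 301 [[540.1, -10.0], [549.6, -165.4]]
395 156 387 [[554.7, -9.9], [573.9, -275.9]]
375 156 294 [[535.3, -10.1], [543.6, -157.1]]
400 156 386 [[559.5, -9.8], [579.7, -274.4]]
```

Run:
```python
import cv2
im=cv2.imread("pics/w2.png")[50:345,350:640]
cv2.imwrite("pics/c2.png",cv2.resize(im,None,fx=2,fy=2,interpolation=cv2.INTER_CUBIC))
```

```text
(no output)
```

View pics/c2.png

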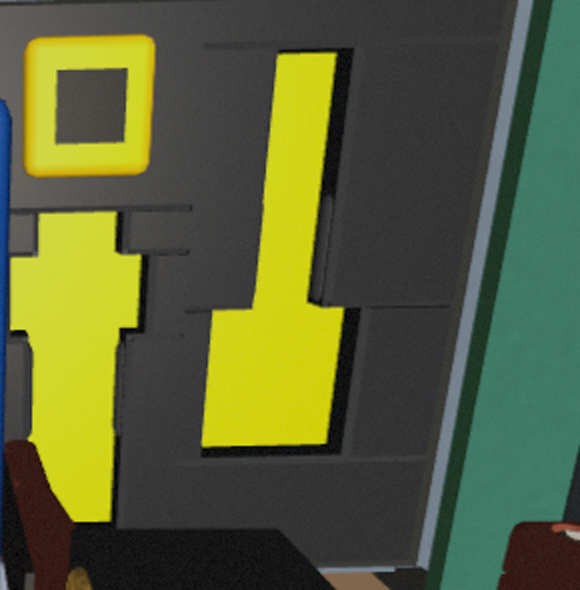

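>>> {"name": "apply_moves", "arguments": {
  "targets": [
    [[0.02, 0.035, 0.01, -0.0, 0, 0, 0.025], [0.02, 0.07, 0.02, 0, 0, 0, 0.025], [0.02, 0.105, 0.034, 0, 0, 0, 0.025], [0.02, 0.14, 0.034, -0.01, 0, 0, 0.025], [0.02, 0.17, 0.034, -0.04, 0, 0, 0.025], [0.02, 0.17, 0.034, -0.07, 0, 0, 0.025], [0.02, 0.17, 0.034, -0.1, 0, 0, 0.025], [0.02, 0.17, 0.034, -0.125, 0, 0, 0.025], [0.02, 0.17, 0.034, -0.13, 0, 0, 0.025], [0.02, 0.17, 0.034, -0.13, 0, 0, 0.025]]
  ]
}}

```text
time_s: 4.42
tcp_pos: [0.6469, -0.0305, 0.0852]
tcp_rot: [-3.137, -0.001, 1.609]
ft_force: [0.2, -0.4, -0.7]
width: 0.0297
grasp_force: 40.0
```

Run:
```python
from h import *
st,im=look("w3.png"); st2=state();print(st2["tcp_pos"].round(4),st2["tcp_rot"].round(4))
```

```text
[ 0.6469 -0.0305  0.0852] [-3.1365e+00 -9.0000e-04  1.6088e+00] [-0.15  0.58  1.54 -0.    1.03 -0.19] 0.0297
[ 0.6485 -0.0306  0.0873] [-3.1402e+00 -3.0000e-04  1.6090e+00]
```

View pics/w3.png

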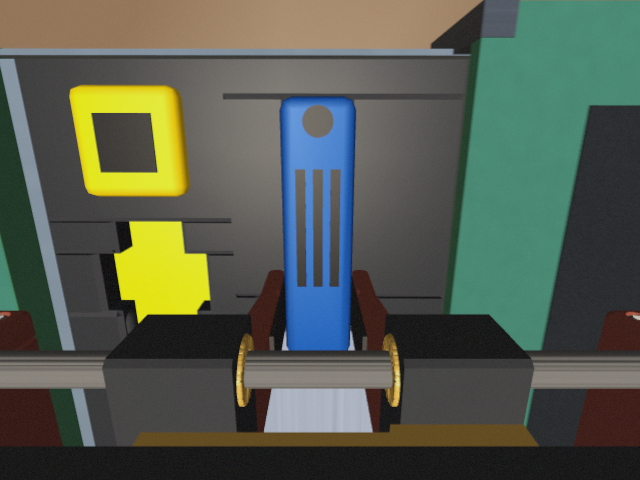

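The scraper hovers over its cut-out with its end at row 97. The foam seam at the cut-out's handle end is at row 96, and the step seam is at row 297.

Run:
```python
from h import *
st=dict(tcp_pos=np.array([.649,-.030,.088]),tcp_rot=np.array([np.pi,0,1.610]))
print("seam",ray("wrist",[(240,96),(440,97),(240,296),(440,297)],.038,st).round(4))
print("handle",ray("wrist",[(318,96),(281,110),(355,110),(286,330),(350,330)],.088+.0125,st).round(4))
s2=dict(tcp_pos=np.array([.479,-.064,.218]),tcp_rot=np.array([np.pi,0,1.585]))
print("w2 seam",ray("wrist",[(455,72.5),(520,71.5),(443,205)],.038,s2).round(4),"blade seam bottom",ray("wrist",[(440,281.5),(560,278.5)],.038,s2).round(4))
print("w2 handle",ray("wrist",[(318,96.5)],.218+.0125,s2).round(4))
# floor edges
print(ray("wrist",[(518,80),(509.5,150),(521.5,208),(514.5,260),(480,272.5),(500,272.5),(500,75.5)],.02,s2).round(4))
print("meter floor",ray("wrist",[(407.5,158),(420.5,180),(418.5,210),(408.5,225),(406.5,260),(375,155.5),(400,155.5)],.02,s2).round(4))
print("w3 meter", ray("wrist",[(130,222),(183,222),(115,255),(208,255),(115,285),(209,285)],.02,st).round(4))
```

```text
seam [[ 0.6048  0.0623  0.038 ]
 [ 0.7129  0.0661  0.038 ]
 [ 0.6025 -0.056   0.038 ]
 [ 0.7288 -0.0517  0.038 ]]
handle [[ 0.647   0.0579  0.1005]
 [ 0.6332  0.0524  0.1005]
 [ 0.6613  0.0535  0.1005]
 [ 0.6365 -0.0416  0.1005]
 [ 0.6655 -0.0405  0.1005]]
w2 seam [[ 0.5981  0.0636  0.038 ]
 [ 0.6544  0.0653  0.038 ]
 [ 0.6006 -0.0532  0.038 ]] blade seam bottom [[ 0.6064 -0.1322  0.038 ]
 [ 0.7281 -0.1272  0.038 ]]
w2 handle [[0.4792 0.0237 0.2305]]
[[ 0.6632  0.061   0.02  ]
 [ 0.6656 -0.0016  0.02  ]
 [ 0.687  -0.0585  0.02  ]
 [ 0.6892 -0.1143  0.02  ]
 [ 0.6548 -0.1289  0.02  ]
 [ 0.6761 -0.1286  0.02  ]
 [ 0.646   0.0646  0.02  ]]
meter floor [[ 0.5674 -0.0107  0.02  ]
 [ 0.5821 -0.0318  0.02  ]
 [ 0.5829 -0.0621  0.02  ]
 [ 0.5741 -0.0779  0.02  ]
 [ 0.5752 -0.1159  0.02  ]
 [ 0.5356 -0.0088  0.02  ]
 [ 0.5599 -0.0085  0.02  ]]
w3 meter [[ 0.5286 -0.0153  0.02  ]
 [ 0.5628 -0.0139  0.02  ]
 [ 0.5163 -0.0383  0.02  ]
 [ 0.5779 -0.0358  0.02  ]
 [ 0.5139 -0.0599  0.02  ]
 [ 0.5777 -0.0574  0.02  ]]
```

>>> {"name": "apply_moves", "arguments": {
  "targets": [
    [[0.02, 0, 0.001, -0.01, 0, 0, 0], [0.02, 0, 0.001, -0.02, 0, 0, 0], [0.02, 0, 0.001, -0.024, 0, 0, 0], [0.02, 0, 0.001, -0.026, 0, 0, 0], [0.02, 0, 0.001, -0.028, 0, 0, 0], [0.02, 0, 0.001, -0.03, 0, 0, 0], [0.02, 0, 0.001, -0.032, 0, 0, 0], [0.02, 0, 0.001, -0.034, 0, 0, 0], [0.02, 0, 0.001, -0.036, 0, 0, 0], [0.02, 0, 0.001, -0.036, 0, 0, 0]]
  ]
}}

```text
time_s: 5.3
tcp_pos: [0.6489, -0.0291, 0.0524]
tcp_rot: [3.141, 0.0, 1.61]
ft_force: [-1.0, -0.2, -1.6]
width: 0.0297
grasp_force: 40.0
```

>>> {"name": "apply_moves", "arguments": {
  "targets": [
    [[0.02, 0, 0, -0.0005, 0, 0, 0], [0.02, 0, 0, -0.001, 0, 0, 0], [0.02, 0, 0, -0.0015, 0, 0, 0], [0.02, 0, 0, -0.002, 0, 0, 0], [0.02, 0, 0, -0.0025, 0, 0, 0], [0.02, 0, 0, -0.003, 0, 0, 0], [0.02, 0, 0, -0.0035, 0, 0, 0], [0.02, 0, 0, -0.004, 0, 0, 0], [0.02, 0, 0, -0.004, 0, 0, 0], [0.02, 0, 0, -0.004, 0, 0, 0]]
  ]
}}

```text
time_s: 6.13
tcp_pos: [0.6486, -0.0291, 0.0473]
tcp_rot: [-3.141, -0.0, 1.61]
ft_force: [-0.4, -0.3, -0.7]
width: 0.03
grasp_force: 40.0
```

>>> {"name": "apply_moves", "arguments": {
  "targets": [
    [[0.048, 0, 0, 0, 0, 0, 0], [0.048, 0, 0, 0, 0, 0, 0], [0.048, 0, 0, 0, 0, 0, 0], [0.048, 0, 0, 0, 0, 0, 0], [0.048, 0, 0, 0.01, 0, 0, 0], [0.048, 0, 0, 0.03, 0, 0, 0], [0.048, 0, 0, 0.06, 0, 0, 0], [0.0, 0, 0, 0.1, 0, 0, 0], [0.0, 0, 0, 0.14, 0, 0, 0], [0.0, 0, 0, 0.14, 0, 0, 0]]
  ]
}}

```text
time_s: 6.97
tcp_pos: [0.6539, -0.0297, 0.1971]
tcp_rot: [3.127, 0.003, 1.61]
ft_force: [1.1, 0.3, 0.4]
width: 0.0316
grasp_force: 0.0
```

Run:
```python
from h import *
st,im=look("w4.png");
```

```text
[ 0.6539 -0.0297  0.1971] [3.1274e+00 2.7000e-03 1.6099e+00] [-0.15  0.46  1.44  0.    1.23 -0.19] 0.0316
```

View pics/w4.png

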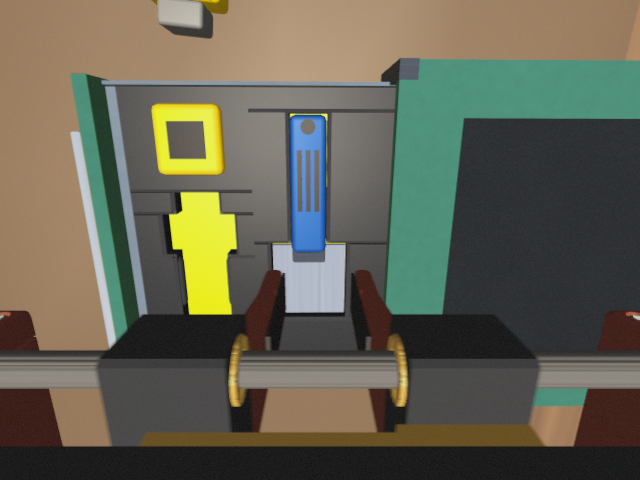

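The scraper lies in its cut-out and is ready to be pressed, with its handle at (308,115)-(308,250).

>>> {"name": "apply_moves", "arguments": {
  "targets": [
    [[0.0, 0, 0.004, -0.04, 0, 0, 0], [0.0, 0, 0.004, -0.08, 0, 0, 0], [0.0, 0, 0.004, -0.1, 0, 0, 0], [0.0, 0, 0.004, -0.112, 0, 0, 0], [0.0, 0, 0.004, -0.115, 0, 0, 0], [0.0, 0, 0.004, -0.118, 0, 0, 0], [0.0, 0, 0.004, -0.12, 0, 0, 0], [0.0, 0, 0.004, -0.122, 0, 0, 0], [0.0, 0, 0.004, -0.124, 0, 0, 0], [0.0, 0, 0.004, -0.124, 0, 0, 0]]
  ]
}}

```text
time_s: 7.85
tcp_pos: [0.6492, -0.0251, 0.0642]
tcp_rot: [3.14, 0.0, 1.61]
ft_force: [-0.1, 0.3, -0.2]
width: 0.0004
grasp_force: 0.0
```

>>> {"name": "apply_moves", "arguments": {
  "targets": [
    [[0.0, 0, 0, -0.001, 0, 0, 0], [0.0, 0, 0, -0.002, 0, 0, 0], [0.0, 0, 0, -0.003, 0, 0, 0], [0.0, 0, 0, -0.004, 0, 0, 0], [0.0, 0, 0, -0.005, 0, 0, 0], [0.0, 0, 0, -0.0055, 0, 0, 0], [0.0, 0, 0, -0.006, 0, 0, 0], [0.0, 0, 0, -0.006, 0, 0, 0], [0.0, 0, 0, -0.006, 0, 0, 0], [0.0, 0, 0, -0.006, 0, 0, 0]]
  ]
}}

```text
time_s: 8.68
tcp_pos: [0.6487, -0.0251, 0.0584]
tcp_rot: [3.141, 0.0, 1.61]
ft_force: [-2.6, 0.1, 6.9]
width: 0.0003
grasp_force: 3.5
```

>>> {"name": "apply_moves", "arguments": {
  "targets": [
    [[0.0, 0, 0, -0.0005, 0, 0, 0], [0.0, 0, 0, -0.001, 0, 0, 0], [0.0, 0, 0, -0.0015, 0, 0, 0], [0.0, 0, 0, -0.002, 0, 0, 0], [0.0, 0, 0, -0.0025, 0, 0, 0], [0.0, 0, 0, -0.003, 0, 0, 0], [0.0, 0, 0, -0.003, 0, 0, 0], [0.0, 0, 0, -0.003, 0, 0, 0], [0.0, 0, 0, -0.003, 0, 0, 0], [0.0, 0, 0, -0.003, 0, 0, 0]]
  ]
}}

```text
time_s: 9.52
tcp_pos: [0.6509, -0.025, 0.0582]
tcp_rot: [3.137, 0.0, 1.61]
ft_force: [-4.0, 1.1, 23.4]
width: 0.0004
grasp_force: 11.3
```

>>> {"name": "apply_moves", "arguments": {
  "targets": [
    [[0.0, 0, 0, 0.04, 0, 0, 0], [0.0, 0, 0, 0.08, 0, 0, 0], [0.0, 0, 0, 0.12, 0, 0, 0], [0.06, -0.03, 0.02, 0.14, 0, 0, 0.12], [0.06, -0.05, 0.055, 0.14, 0, 0, 0.24], [0.06, -0.07, 0.09, 0.14, 0, 0, 0.36], [0.06, -0.09, 0.125, 0.14, 0, 0, 0.48], [0.06, -0.11, 0.16, 0.14, 0, 0, 0.6], [0.06, -0.13, 0.195, 0.14, 0, 0, 0.72], [0.06, -0.14, 0.23, 0.14, 0, 0, 0.84]]
  ]
}}

```text
time_s: 10.35
tcp_pos: [0.5056, 0.2061, 0.1945]
tcp_rot: [-3.14, -0.001, 2.456]
ft_force: [0.6, 0.4, 0.4]
width: 0.0434
grasp_force: 0.0
```

>>> {"name": "apply_moves", "arguments": {
  "targets": [
    [[0.06, 0, 0.035, 0, 0, 0, 0.12], [0.06, 0, 0.07, 0, 0, 0, 0.24], [0.06, -0.01, 0.1, 0, 0, 0, 0.36], [0.06, -0.019, 0.135, 0, 0, 0, 0.48], [0.06, -0.019, 0.135, 0, 0, 0, 0.587], [0.06, -0.019, 0.135, 0, 0, 0, 0.587], [0.06, -0.019, 0.135, 0, 0, 0, 0.587], [0.06, -0.019, 0.135, 0, 0, 0, 0.587], [0.06, -0.019, 0.135, 0, 0, 0, 0.587], [0.06, -0.019, 0.135, 0, 0, 0, 0.587]]
  ]
}}

```text
time_s: 11.18
tcp_pos: [0.4901, 0.3389, 0.1946]
tcp_rot: [-3.141, 0.0, 3.034]
ft_force: [-0.5, 0.5, -0.2]
width: 0.0599
grasp_force: 0.0
```

Run:
```python
from h import *
st,im=look("w5.png")
st.update(tcp_pos=np.array([.490,.340,.195]),tcp_rot=np.array([np.pi,0,3.037]))
rect(im,st,"orange",(6,150,80),(17,255,255),.034)
```

```text
[0.4901 0.3389 0.1946] [-3.1413  0.      3.0338] [ 0.49  0.39  1.56 -0.    1.19 -0.97] 0.0599
orange [325. 231.] [506.2, 344.3, 44.0, 108.2, 84.7]
```

View pics/w5.png

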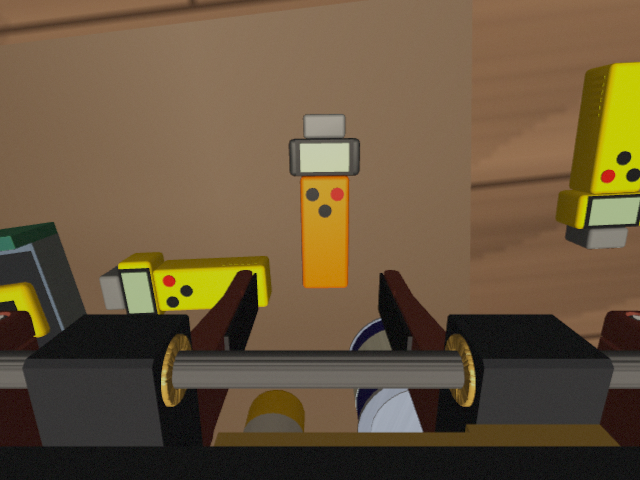

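The meter body spans columns 302-349 and rows 177-287, and its head points up in the image (-x). The fitted size, 44 x 108 mm, matches the given one.

>>> {"name": "apply_moves", "arguments": {
  "targets": [
    [[0.06, -0.005, 0.006, -0.04, 0, 0, 0.012], [0.06, -0.005, 0.006, -0.08, 0, 0, 0.012], [0.06, -0.005, 0.006, -0.12, 0, 0, 0.012], [0.06, -0.005, 0.006, -0.15, 0, 0, 0.012], [0.06, -0.005, 0.006, -0.165, 0, 0, 0.012], [0.06, -0.005, 0.006, -0.175, 0, 0, 0.012], [0.06, -0.005, 0.006, -0.175, 0, 0, 0.012], [0.036, -0.005, 0.006, -0.175, 0, 0, 0.012], [0.036, -0.005, 0.006, -0.175, 0, 0, 0.012], [0.036, -0.005, 0.006, -0.175, 0, 0, 0.012]]
  ],
  "force": 20
}}

```text
time_s: 12.07
tcp_pos: [0.486, 0.3465, 0.0211]
tcp_rot: [3.14, 0.003, 3.049]
ft_force: [0.4, 1.2, 0.5]
width: 0.0443
grasp_force: 19.9
```

>>> {"name": "apply_moves", "arguments": {
  "targets": [
    [[0.036, 0, 0, 0, 0, 0, 0], [0.036, 0, 0, 0, 0, 0, 0], [0.036, 0, 0, 0, 0, 0, 0], [0.036, 0, 0, 0.02, 0, 0, 0], [0.036, 0, 0, 0.05, 0, 0, 0], [0.036, 0, 0, 0.09, 0, 0, 0], [0.036, 0, 0, 0.13, 0, 0, 0], [0.036, 0, 0, 0.17, 0, 0, 0], [0.036, 0, 0, 0.2, 0, 0, 0], [0.036, 0, 0, 0.2, 0, 0, 0]]
  ]
}}

```text
time_s: 12.9
tcp_pos: [0.4881, 0.348, 0.227]
tcp_rot: [3.135, 0.01, 3.049]
ft_force: [1.9, 0.3, -1.7]
width: 0.0437
grasp_force: 20.0
```

Run:
```python
from h import *
a=cv2.imread("pics/top0.png")[:,:,::-1].copy();b=camera("top")
cv2.imwrite("pics/top1.png",b[:,:,::-1])
for im in(a,b):
    print([(c.mean(0).round(1).tolist(),c.min(0).tolist(),c.max(0).tolist()) for c in blobs(im,(24,120,100),(34,255,255)) if c[:,0].mean()>320 and c[:,1].mean()<250])
    print("blue",[(c.mean(0).round(1).tolist()) for c in blobs(im,(105,120,60),(125,255,255))])
```

```text
[([339.4, 213.4], [330, 205], [349, 222]), ([381.6, 213.5], [355, 204], [410, 224]), ([365.0, 181.0], [331, 170], [394, 192])]
blue [[450.5, 255.8]]
[([339.3, 211.9], [330, 204], [349, 221]), ([381.8, 212.3], [355, 203], [410, 222])]
blue [[350.6, 179.1]]
```

>>> {"name": "apply_moves", "arguments": {
  "targets": [
    [[0.036, -0.01, -0.04, 0, 0, 0, -0.12], [0.036, -0.01, -0.08, 0, 0, 0, -0.24], [0.036, -0.01, -0.12, 0, 0, 0, -0.36], [0.036, -0.01, -0.16, 0, 0, 0, -0.48], [0.036, -0.01, -0.2, 0, 0, 0, -0.6], [0.036, -0.01, -0.24, 0, 0, 0, -0.72], [0.036, -0.01, -0.28, 0, 0, 0, -0.84], [0.036, -0.01, -0.32, 0, 0, 0, -0.96], [0.036, -0.01, -0.36, 0, 0, 0, -1.08], [0.036, -0.02, -0.39, 0, 0, 0, -1.2]]
  ]
}}

```text
time_s: 13.78
tcp_pos: [0.4646, -0.0468, 0.218]
tcp_rot: [-3.14, 0.0, 1.842]
ft_force: [0.3, -1.5, -2.7]
width: 0.0439
grasp_force: 20.0
```

>>> {"name": "apply_moves", "arguments": {
  "targets": [
    [[0.036, -0.01, -0.03, 0, 0, 0, -0.12], [0.036, -0.02, -0.046, 0, 0, 0, -0.238], [0.036, -0.02, -0.046, 0, 0, 0, -0.238], [0.036, -0.02, -0.046, 0, 0, 0, -0.238], [0.036, -0.02, -0.046, 0, 0, 0, -0.238], [0.036, -0.02, -0.046, 0, 0, 0, -0.238], [0.036, -0.02, -0.046, 0, 0, 0, -0.238], [0.036, -0.02, -0.046, 0, 0, 0, -0.238], [0.036, -0.02, -0.046, 0, 0, 0, -0.238], [0.036, -0.02, -0.046, 0, 0, 0, -0.238]]
  ]
}}

```text
time_s: 14.62
tcp_pos: [0.4449, -0.0896, 0.2195]
tcp_rot: [-3.142, -0.0, 1.612]
ft_force: [0.3, -0.3, -1.9]
width: 0.0439
grasp_force: 20.0
```

Run:
```python
from h import *
st,im=look("w6.png")
```

```text
[ 0.4449 -0.0896  0.2195] [-3.1416 -0.      1.612 ] [-0.35  0.16  1.83  0.    1.16 -0.39] 0.0439
```

View pics/w6.png

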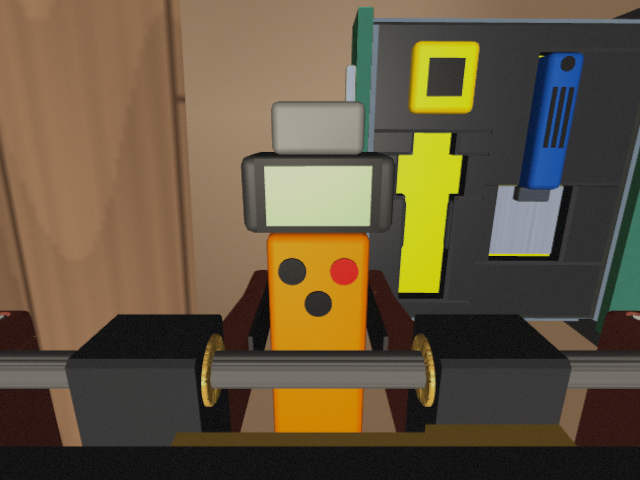

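The view shows the meter held straight, with its nose end at (318,102) and its head spanning columns 243-395. The whole meter cut-out is visible, from (432,132) to (420,293), and the scraper is seated at (550,120).

Run:
```python
from h import *
im=cv2.imread("pics/w6.png")[:,:,::-1].copy()
st=dict(tcp_pos=np.array([.445,-.090,.220]),tcp_rot=np.array([np.pi,0,1.611]))
hsv=cv2.inRange(cv2.cvtColor(im,cv2.COLOR_RGB2HSV),(22,120,80),(34,255,255))
for v,w in [(140,39),(148,39),(160,65),(170,65),(185,65),(202,47),(260,47),(275,47),(288,47)]:
    u=np.where(hsv[v,397:480])[0]+397
    p=ray("wrist",[(u[0]-.5,v),(u[-1]+.5,v)],.02,st)*1000
    print(v,u[0],u[-1],p[:,:2].round(1).tolist(),"centre",(p[1,0]-w/2).round(1))
for u in(405,415,425,435,445):
    v=np.where(hsv[120:310,u])[0]+120
    print(u,v[0],v[-1],(ray("wrist",[(u,v[0]-.5),(u,v[-1]+.5)],.02,st)*1000)[:,:2].round(1).tolist())
zt=.220-.020+.034
print("held nose end",(ray("wrist",[(275,103),(318,102),(362,103)],zt,st)*1000).round(1).tolist(),"head sides",(ray("wrist",[(243,190),(395,190)],zt,st)*1000).round(1).tolist(),"body",(ray("wrist",[(269,240),(368,240)],zt,st)*1000).round(1).tolist())
print("seams",(ray("wrist",[(375,131),(490,131),(430,302.5),(375,302),(470,301)],.038,st)*1000).round(1).tolist())
# scraper check
print("scr handle end/blade",(ray("wrist",[(562,53.5)],.05,st)*1000).round(1).tolist(),(ray("wrist",[(520,254)],.024,st)*1000).round(1).tolist(),"floor end",(ray("wrist",[(519,257.5)],.02,st)*1000).round(1).tolist())
```

```text
140 414 450 [[536.4, -17.3], [572.2, -15.9]] centre 552.7
148 413 449 [[536.3, -24.9], [572.3, -23.4]] centre 552.8
160 398 461 [[522.9, -36.9], [585.7, -34.3]] centre 553.2
170 397 460 [[522.9, -46.6], [586.1, -44.0]] centre 553.6
185 397 459 [[524.4, -61.3], [587.4, -58.7]] centre 554.9
202 405 448 [[534.3, -78.1], [578.8, -76.3]] centre 555.3
260 400 442 [[535.7, -140.4], [581.3, -138.6]] centre 557.8
275 399 440 [[536.4, -157.5], [581.5, -155.6]] centre 558.0
288 398 439 [[536.8, -172.6], [582.4, -170.8]] centre 558.9
405 155 292 [[529.7, -31.3], [545.6, -177.6]]
415 132 292 [[536.9, -9.4], [556.4, -177.1]]
425 133 292 [[546.7, -10.0], [567.3, -176.7]]
435 133 292 [[556.3, -9.6], [578.2, -176.3]]
445 133 227 [[565.9, -9.2], [579.0, -103.0]]
held nose end [[426.9, -5.4, 234.0], [443.0, -4.3, 234.0], [459.5, -4.0, 234.0]] head sides [[414.5, -38.6, 234.0], [475.1, -36.1, 234.0]] body [[424.9, -59.0, 234.0], [466.0, -57.3, 234.0]]
seams [[495.7, -10.8, 38.0], [600.5, -6.5, 38.0], [567.7, -179.7, 38.0], [510.3, -181.4, 38.0], [609.1, -176.3, 38.0]]
scr handle end/blade [[644.1, 57.1, 50.0]] [[659.7, -127.3, 24.0]] floor end [[661.9, -132.5, 20.0]]
```

Run:
```python
from h import *
for f,p,y in [("w2",(.479,-.064,.218),1.585),("w3",(.649,-.030,.088),1.610),("w4",(.649,-.029,.188),1.610),("w6",(.445,-.09,.22),1.611)]:
    im=cv2.imread(f"pics/{f}.png")[:,:,::-1].copy();st=dict(tcp_pos=np.array(p),tcp_rot=np.array([np.pi,0,y]))
    for c in blobs(im,(22,120,60),(34,255,255),200):
        q=(ray("wrist",c,.048,st)*1000)[:,:2]
        (x,yy),(w,h),t=cv2.minAreaRect(q.astype(np.float32))
        if w<70 and h<70 : print(f,[round(v,1) for v in (x,yy,w,h,t)])
    # inner dark square
    hsv=cv2.inRange(cv2.cvtColor(im,cv2.COLOR_RGB2HSV),(22,120,60),(34,255,255))
    cs,hi=cv2.findContours(hsv,cv2.RETR_CCOMP,cv2.CHAIN_APPROX_NONE)
    for c,h in zip(cs,hi[0]):
        if h[3]>=0 and cv2.contourArea(c)>300:
            print("  hole",(ray("wrist",c[:,0],.048,st)*1000)[:,:2].mean(0).round(1))
```

```text
w2 [544.4, 36.6, 55.8, 57.4, 2.6]
  hole [545.8  37.4]
w3 [559.1, -38.8, 53.9, 64.4, 2.4]
w3 [548.5, 35.7, 57.9, 57.1, 2.3]
  hole [545.1  35.9]
w4 [544.4, 37.0, 55.0, 55.0, 2.3]
w4 [565.8, 131.6, 24.7, 8.3, 2.3]
  hole [542.2  36.7]
w6 [548.1, 34.2, 56.9, 57.4, 2.4]
  hole [550.2  35.8]
```

>>> {"name": "apply_moves", "arguments": {
  "targets": [
    [[0.036, 0.035, -0.003, 0, 0, 0, 0], [0.036, 0.07, -0.006, 0, 0, 0, 0], [0.036, 0.1, -0.009, 0, 0, 0, 0], [0.036, 0.109, -0.009, -0.03, 0, 0, 0], [0.036, 0.109, -0.009, -0.07, 0, 0, 0], [0.036, 0.109, -0.009, -0.11, 0, 0, 0], [0.036, 0.109, -0.009, -0.135, 0, 0, 0], [0.036, 0.109, -0.009, -0.145, 0, 0, 0], [0.036, 0.109, -0.009, -0.15, 0, 0, 0], [0.036, 0.109, -0.009, -0.15, 0, 0, 0]]
  ]
}}

```text
time_s: 15.5
tcp_pos: [0.5538, -0.0991, 0.0693]
tcp_rot: [-3.141, -0.0, 1.611]
ft_force: [0.3, 0.8, -1.9]
width: 0.0439
grasp_force: 20.0
```

>>> {"name": "apply_moves", "arguments": {
  "targets": [
    [[0.036, 0, 0, -0.003, 0, 0, 0], [0.036, 0, 0, -0.006, 0, 0, 0], [0.036, 0, 0, -0.009, 0, 0, 0], [0.036, 0, 0, -0.012, 0, 0, 0], [0.036, 0, 0, -0.014, 0, 0, 0], [0.036, 0, 0, -0.016, 0, 0, 0], [0.036, 0, 0, -0.018, 0, 0, 0], [0.036, 0, 0, -0.02, 0, 0, 0], [0.036, 0, 0, -0.02, 0, 0, 0], [0.036, 0, 0, -0.02, 0, 0, 0]]
  ]
}}

```text
time_s: 16.33
tcp_pos: [0.5534, -0.0991, 0.0491]
tcp_rot: [-3.141, -0.0, 1.611]
ft_force: [-0.7, -0.7, -3.9]
width: 0.0437
grasp_force: 20.0
```

>>> {"name": "apply_moves", "arguments": {
  "targets": [
    [[0.056, 0, 0, 0, 0, 0, 0], [0.056, 0, 0, 0, 0, 0, 0], [0.056, 0, 0, 0, 0, 0, 0], [0.056, 0, 0, 0, 0, 0, 0], [0.056, 0, 0, 0.01, 0, 0, 0], [0.056, 0, 0, 0.03, 0, 0, 0], [0.0, 0, 0, 0.06, 0, 0, 0], [0.0, 0, 0, 0.06, 0, 0, 0], [0.0, 0, 0, 0.06, 0, 0, 0], [0.0, 0, 0, 0.06, 0, 0, 0]]
  ]
}}

```text
time_s: 17.17
tcp_pos: [0.5537, -0.099, 0.1099]
tcp_rot: [3.141, 0.0, 1.611]
ft_force: [-0.3, 0.7, 0.4]
width: 0.0327
grasp_force: 0.0
```

>>> {"name": "apply_moves", "arguments": {
  "targets": [
    [[0.0, 0, 0, 0, 0, 0, 0], [0.0, 0, 0, 0, 0, 0, 0], [0.0, 0, 0, -0.02, 0, 0, 0], [0.0, 0, 0, -0.03, 0, 0, 0], [0.0, 0, 0, -0.035, 0, 0, 0], [0.0, 0, 0, -0.038, 0, 0, 0], [0.0, 0, 0, -0.04, 0, 0, 0], [0.0, 0, 0, -0.042, 0, 0, 0], [0.0, 0, 0, -0.043, 0, 0, 0], [0.0, 0, 0, -0.043, 0, 0, 0]]
  ]
}}

```text
time_s: 18.0
tcp_pos: [0.5538, -0.0991, 0.0667]
tcp_rot: [3.141, 0.0, 1.611]
ft_force: [0.1, 0.3, 0.6]
width: 0.0003
grasp_force: 0.0
```

>>> {"name": "apply_moves", "arguments": {
  "targets": [
    [[0.0, 0, 0, -0.001, 0, 0, 0], [0.0, 0, 0, -0.002, 0, 0, 0], [0.0, 0, 0, -0.003, 0, 0, 0], [0.0, 0, 0, -0.004, 0, 0, 0], [0.0, 0, 0, -0.0045, 0, 0, 0], [0.0, 0, 0, -0.005, 0, 0, 0], [0.0, 0, 0, -0.0055, 0, 0, 0], [0.0, 0, 0, -0.0055, 0, 0, 0], [0.0, 0, 0, -0.0055, 0, 0, 0], [0.0, 0, 0, -0.0055, 0, 0, 0]]
  ]
}}

```text
time_s: 18.83
tcp_pos: [0.5538, -0.0991, 0.0623]
tcp_rot: [3.141, 0.0, 1.611]
ft_force: [-4.1, 1.4, 12.4]
width: 0.0005
grasp_force: 6.3
```

>>> {"name": "apply_moves", "arguments": {
  "targets": [
    [[0.0, 0, 0, -0.0003, 0, 0, 0], [0.0, 0, 0, -0.0006, 0, 0, 0], [0.0, 0, 0, -0.0009, 0, 0, 0], [0.0, 0, 0, -0.0012, 0, 0, 0], [0.0, 0, 0, -0.0015, 0, 0, 0], [0.0, 0, 0, -0.0018, 0, 0, 0], [0.0, 0, 0, -0.002, 0, 0, 0], [0.0, 0, 0, -0.002, 0, 0, 0], [0.0, 0, 0, -0.002, 0, 0, 0], [0.0, 0, 0, -0.002, 0, 0, 0]]
  ]
}}

```text
time_s: 19.67
tcp_pos: [0.5555, -0.0991, 0.0622]
tcp_rot: [3.138, 0.001, 1.611]
ft_force: [-2.9, 3.8, 26.2]
width: 0.0003
grasp_force: 13.1
```

>>> {"name": "apply_moves", "arguments": {
  "targets": [
    [[0.0, 0, 0, 0.03, 0, 0, 0], [0.0, 0, 0, 0.07, 0, 0, 0], [0.0, 0, 0, 0.11, 0, 0, 0], [0.0, -0.03, 0.01, 0.135, 0, 0, 0], [0.0, -0.06, 0.02, 0.155, 0, 0, 0], [0.0, -0.09, 0.03, 0.175, 0, 0, 0], [0.0, -0.094, 0.039, 0.19, 0, 0, 0], [0.0, -0.094, 0.039, 0.19, 0, 0, 0], [0.0, -0.094, 0.039, 0.19, 0, 0, 0], [0.0, -0.094, 0.039, 0.19, 0, 0, 0]]
  ]
}}

```text
time_s: 20.5
tcp_pos: [0.4604, -0.0605, 0.2484]
tcp_rot: [3.141, 0.0, 1.611]
ft_force: [-0.1, -0.4, -0.4]
width: 0.0003
grasp_force: 0.0
```

Run:
```python
from h import *
st,im=look("w7.png")
```

```text
[ 0.4604 -0.0605  0.2484] [3.1414e+00 3.0000e-04 1.6110e+00] [-0.28  0.14  1.77 -0.    1.23 -0.32] 0.0003
```

View pics/w7.png

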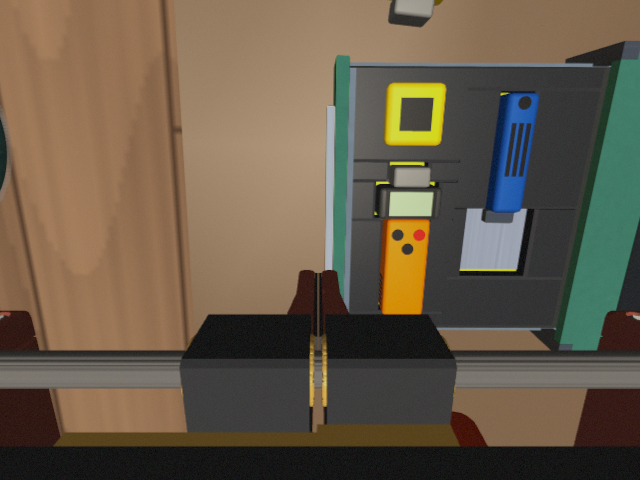

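The view shows both tools down in their cut-outs: the meter at (405,240), level with the foam seams, and the scraper at (510,180). The pull strip runs along columns 326-335.

Run:
```python
from h import *
im=cv2.imread("pics/w7.png")[:,:,::-1].copy()
st=dict(tcp_pos=np.array([.460,-.060,.250]),tcp_rot=np.array([np.pi,0,1.611]))
rect(im,st,"orange",(6,150,80),(17,255,255),.054)
rect(im,st,"blue",(105,120,40),(125,255,255),.05)
f=lambda uv,z:(ray("wrist",uv,z,st)*1000)[:,:2].round(1).tolist()
print("nose end",f([(411,167.5)],.052),"floor nose end/seam",f([(408,162.5)],.02),f([(360,160.5),(455,161.5)],.038))
print("head sides",f([(382,200),(439,200)],.054))
print("blade end",f([(490,268.5)],.024),"floor",f([(490,272)],.02),"seam ends",f([(510,90),(520,277.5)],.038),"handle end",f([(520,93.5)],.05))
print("strip",f([(326,110),(326,250),(335,200)],.062),"chest",f([(590,200)],.074))
```

```text
orange [403. 266.] [553.9, -118.2, 48.5, 106.9, 2.3]
blue [512. 151.] [648.2, 2.8, 36.8, 114.4, 2.2]
nose end [[551.4, -13.4]] floor nose end/seam [[556.1, -10.8]] [[502.6, -9.6], [599.1, -6.7]]
head sides [[525.5, -46.3], [582.5, -44.0]]
blade end [[662.2, -125.6]] floor [[665.1, -131.4]] seam ends [[642.2, 62.8], [690.0, -129.7]] handle end [[646.1, 58.6]]
strip [[465.4, 35.8], [471.8, -98.5], [478.1, -46.9]] chest [[717.9, -34.9]]
```

>>> {"name": "apply_moves", "arguments": {
  "targets": [
    [[0.0, -0.03, 0.005, -0.03, 0, 0, 0], [0.0, -0.03, 0.005, -0.07, 0, 0, 0], [0.0, -0.03, 0.005, -0.11, 0, 0, 0], [0.0, -0.03, 0.005, -0.15, 0, 0, 0], [0.0, -0.03, 0.005, -0.185, 0, 0, 0], [0.0, -0.03, 0.005, -0.205, 0, 0, 0], [0.0, -0.03, 0.005, -0.205, 0, 0, 0], [0.0, -0.02, 0.005, -0.205, 0, 0, 0], [0.0, -0.01, 0.006, -0.205, 0, 0, 0], [0.0, 0.0, 0.006, -0.205, 0, 0, 0]]
  ]
}}

```text
time_s: 21.38
tcp_pos: [0.4611, -0.0543, 0.045]
tcp_rot: [3.141, 0.0, 1.611]
ft_force: [-5.2, -2.7, -0.6]
width: 0.0005
grasp_force: 2.3
```

>>> {"name": "apply_moves", "arguments": {
  "targets": [
    [[0.0, 0.01, 0, 0, 0, 0, 0], [0.0, 0.025, 0.001, 0, 0, 0, 0], [0.0, 0.04, 0.0015, 0, 0, 0, 0], [0.0, 0.055, 0.002, 0, 0, 0, 0], [0.0, 0.07, 0.0025, 0, 0, 0, 0], [0.0, 0.085, 0.003, 0, 0, 0, 0], [0.0, 0.1, 0.0035, 0, 0, 0, 0], [0.0, 0.115, 0.004, 0, 0, 0, 0], [0.0, 0.13, 0.005, 0, 0, 0, 0], [0.0, 0.14, 0.005, 0, 0, 0, 0]]
  ]
}}

```text
time_s: 22.22
tcp_pos: [0.6011, -0.049, 0.0452]
tcp_rot: [3.141, 0.001, 1.611]
ft_force: [-5.0, -0.1, -0.6]
width: 0.0003
grasp_force: 2.5
```

>>> {"name": "apply_moves", "arguments": {
  "targets": [
    [[0.0, 0.01, 0, 0, 0, 0, 0], [0.0, 0.02, 0.001, 0, 0, 0, 0], [0.0, 0.03, 0.001, 0, 0, 0, 0], [0.0, 0.04, 0.0015, 0, 0, 0, 0], [0.0, 0.05, 0.002, 0, 0, 0, 0], [0.0, 0.06, 0.002, 0, 0, 0, 0], [0.0, 0.067, 0.002, 0, 0, 0, 0], [0.0, 0.074, 0.003, 0, 0, 0, 0], [0.0, 0.078, 0.003, 0, 0, 0, 0], [0.0, 0.08, 0.003, 0, 0, 0, 0]]
  ]
}}

```text
time_s: 23.05
tcp_pos: [0.6809, -0.046, 0.0448]
tcp_rot: [3.14, 0.0, 1.611]
ft_force: [-3.6, -0.3, 2.5]
width: -0.0
grasp_force: 2.1
```

>>> {"name": "apply_moves", "arguments": {
  "targets": [
    [[0.0, 0.002, 0, 0, 0, 0, 0], [0.0, 0.004, 0, 0, 0, 0, 0], [0.0, 0.006, 0, 0, 0, 0, 0], [0.0, 0.008, 0, 0, 0, 0, 0], [0.0, 0.01, 0, 0, 0, 0, 0], [0.0, 0.012, 0, 0, 0, 0, 0], [0.0, 0.014, 0, 0, 0, 0, 0], [0.0, 0.015, 0, 0, 0, 0, 0], [0.0, 0.015, 0, 0, 0, 0, 0], [0.0, 0.015, 0, 0, 0, 0, 0]]
  ]
}}

```text
time_s: 23.88
tcp_pos: [0.6853, -0.0458, 0.044]
tcp_rot: [-3.124, -0.001, 1.611]
ft_force: [-26.6, -1.1, 24.2]
width: 0.0004
grasp_force: 14.3
```

>>> {"name": "apply_moves", "arguments": {
  "targets": [
    [[0.0, -0.02, 0, 0, 0, 0, 0], [0.0, -0.05, 0, 0, 0, 0, 0], [0.0, -0.09, 0, 0, 0, 0, 0], [0.0, -0.13, 0, 0, 0, 0, 0], [0.0, -0.17, 0, 0.03, 0, 0, 0], [0.0, -0.2, 0, 0.07, 0, 0, 0], [0.0, -0.23, 0, 0.11, 0, 0, 0], [0.0, -0.25, 0, 0.15, 0, 0, 0], [0.0, -0.25, 0, 0.18, 0, 0, 0], [0.0, -0.25, 0, 0.18, 0, 0, 0]]
  ]
}}

```text
time_s: 24.72
tcp_pos: [0.4462, -0.0466, 0.2292]
tcp_rot: [3.133, 0.002, 1.611]
ft_force: [-0.2, -0.3, -0.6]
width: 0.0005
grasp_force: 0.0
```

Run:
```python
from h import *
b=camera("top");a=cv2.imread("pics/top0.png")[:,:,::-1]
print(state()["ft_force"].round(1))
# column profiles through the chest front: brown bench vs green
for u in (335,350,370,390,405):
    print(u,[tuple(int(k) for k in b[v,u]) for v in range(150,172,2)])
for n,lo,hi in (("orange",(8,150,100),(16,255,255)),("blue",(105,120,60),(125,255,255)),("yellow",(24,120,100),(34,255,255))):
    print(n,[c.mean(0).round().tolist() for c in blobs(b,lo,hi,30)])
```

```text
[-1.1 -0.4  1.9]
335 [(72, 115, 99), (73, 115, 99), (71, 114, 97), (67, 87, 73), (70, 112, 96), (66, 102, 82), (35, 47, 36), (38, 55, 42), (141, 117, 97), (142, 116, 96), (143, 119, 98)]
350 [(71, 112, 98), (72, 112, 97), (71, 114, 98), (90, 117, 114), (72, 114, 98), (109, 123, 105), (184, 192, 197), (36, 52, 40), (141, 118, 96), (145, 119, 99), (143, 120, 97)]
370 [(71, 113, 98), (69, 110, 93), (64, 100, 85), (73, 115, 104), (71, 113, 98), (169, 176, 190), (137, 135, 129), (84, 80, 66), (141, 114, 94), (143, 117, 97), (140, 115, 94)]
390 [(71, 112, 96), (72, 113, 98), (49, 71, 58), (71, 113, 98), (73, 116, 99), (172, 178, 192), (70, 69, 62), (112, 99, 81), (137, 111, 93), (138, 113, 93), (140, 114, 95)]
405 [(72, 115, 99), (70, 112, 97), (42, 58, 46), (70, 114, 98), (73, 115, 101), (36, 56, 41), (40, 56, 43), (136, 110, 90), (138, 112, 92), (137, 111, 91), (137, 112, 93)]
orange []
blue []
yellow [[254.0, 331.0], [144.0, 243.0], [274.0, 213.0]]
```

Run:
```python
from station import *
print(hand_in())
```

```text
the job is handed in; nothing more can be done
None
```

I pressed the damp meter and the paint scraper home in their own cut-outs with the drawer open, then pushed it in until it met a firm stop (about 27 N); I handed the job in at about 25 s, and no verdict came back.

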